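Level the draining stand and hang the shell formers on its bar

TASK

The draining stand rocks out of level: turn its two wing knobs until the deck sits level both ways, each bubble centred between its two white lines, while its bar is still empty. Then hang every taco-shell former on the worktop astride the bar, one leg on either side, each hanging free with a gap to its neighbours, and leave the stand level and the other kitchen things where they are.

Things in the scene. Friction and masses are not known exactly. Their poses are not given: they have to be found in the camera images.
- deck: tilting aluminium deck of the draining stand, 150 mm (x, front to back) by 270 mm (y), 8 mm thick; origin on the central pivot, 10 mm under the middle of the plate, 50 mm above the worktop; z is the plate's upward normal (vertical when level), x points away from the front knob, y towards the side knob
- bar_mid (a point): middle of the bar on its centre line; axes as the deck's. The bar is round, 12 mm thick, 270 mm long, runs along y, 115 mm above the deck origin (165 mm above the worktop), with a 10 mm upright post under it at y = -128 and +128 mm; nothing stands above it
- vial_front (a point): middle of the black level vial that runs along the deck's x and shows the tilt front to back, on its top. A round white bubble 10 mm across slides in it towards the higher end, 2.5 mm per 0.01 rad; two white lines 17 mm apart mark the middle
- vial_side (a point): middle of the black level vial that runs along the deck's y and shows the tilt to the side, on its top. A round white bubble 10 mm across slides in it towards the higher end, 2.5 mm per 0.01 rad; two white lines 17 mm apart mark the middle
- knob_front: black wing knob on an upright screw 125 mm in front (-x) of the deck's pivot; wing 44 mm long along this body's x, 14 thick along y, 26 tall. Origin: on the turning axis 12 mm above the worktop, z up; the wing spans 72 to 98 mm above the origin. Turns stiffly (about 0.1 N m) about z at fixed height, stays as left; stops at 4 rad either way of level
- knob_front_grip (a point): on the axis of that knob, at mid height of its wing. Clockwise from above raises the front (-x) edge of the deck by 3 mm at the screw per radian, i.e. 0.024 rad of deck tilt about its y per radian; anticlockwise lowers it. The other tilt is not affected
- knob_side: black wing knob on an upright screw 210 mm to the +y side of the deck's pivot; wing 44 mm long along this body's x, 14 thick along y, 26 tall. Origin: on the turning axis 12 mm above the worktop, z up; the wing spans 72 to 98 mm above the origin. Turns stiffly (about 0.1 N m) about z at fixed height, stays as left; stops at 4 rad either way of level
- knob_side_grip (a point): on the axis of that knob, at mid height of its wing. Clockwise from above raises the +y end of the deck by 3 mm at the screw per radian, i.e. 0.0143 rad of deck tilt about its x per radian; anticlockwise lowers it. The other tilt is not affected
- former0: shell former, dark steel sheet 3 mm thick, 150 g: upside-down U with steep gabled top, open below and at both ends; 36 mm wide outside along its x (30 inside, 24 between the heavy foot rims), 44 long along y, 65 tall, flat legs up to 42. Origin: underside centre, z up. Grip across the legs (along its x). Hung, its origin is 51.5 mm below the bar's centre line. 3 or 4 are present
- former1: shell former, dark steel sheet 3 mm thick, 150 g: upside-down U with steep gabled top, open below and at both ends; 36 mm wide outside along its x (30 inside, 24 between the heavy foot rims), 44 long along y, 65 tall, flat legs up to 42. Origin: underside centre, z up. Grip across the legs (along its x). Hung, its origin is 51.5 mm below the bar's centre line. 3 or 4 are present
- former2: shell former, dark steel sheet 3 mm thick, 150 g: upside-down U with steep gabled top, open below and at both ends; 36 mm wide outside along its x (30 inside, 24 between the heavy foot rims), 44 long along y, 65 tall, flat legs up to 42. Origin: underside centre, z up. Grip across the legs (along its x). Hung, its origin is 51.5 mm below the bar's centre line. 3 or 4 are present
- former3: shell former, dark steel sheet 3 mm thick, 150 g: upside-down U with steep gabled top, open below and at both ends; 36 mm wide outside along its x (30 inside, 24 between the heavy foot rims), 44 long along y, 65 tall, flat legs up to 42. Origin: underside centre, z up. Grip across the legs (along its x). Hung, its origin is 51.5 mm below the bar's centre line. 3 or 4 are present
- bowl: clear glass bowl, 150 mm across, 70 mm tall, bystander; origin under its centre
- canister: plastic canister 100 x 100 x 136 mm with a clipped white lid, bystander; origin under its centre
- mixer: grey hand mixer lying on its flat side, 200 x 75 x 135 mm, bystander; origin under its centre

How it is judged (in metres and radians):
On the way:
1. the deck is level, with no former on the bar yet (angle between deck's own z axis and vertical below 0.016 rad and height (world z) of each of former0, former1, former2, former3 below 0.06 m), for 0.3 s.
At the end, for the whole second after the job is handed in: Deck within 0.016 rad of level; every former present hangs astride the bar (its origin within 14 mm of the bar's middle plane, 44 to 60 mm under the bar's centre line, within 108 mm of its middle), upright within 0.3 rad, at rest and touching no other former (angle between deck's own z axis and vertical below 0.016 rad and x of former0 in the frame of bar_mid between -0.014 and 0.014 m and y of former0 in the frame of bar_mid between -0.108 and 0.108 m and z of former0 in the frame of bar_mid between -0.06 and -0.044 m and angle between each of former0, former1, former2, former3's own z axis and vertical below 0.3 rad and linear speed of each of former0, former1, former2, former3 below 0.03 m/s and x of former1 in the frame of bar_mid between -0.014 and 0.014 m and y of former1 in the frame of bar_mid between -0.108 and 0.108 m and z of former1 in the frame of bar_mid between -0.06 and -0.044 m and x of former2 in the frame of bar_mid between -0.014 and 0.014 m and y of former2 in the frame of bar_mid between -0.108 and 0.108 m and z of former2 in the frame of bar_mid between -0.06 and -0.044 m and x of former3 in the frame of bar_mid between -0.014 and 0.014 m and y of former3 in the frame of bar_mid between -0.108 and 0.108 m and z of former3 in the frame of bar_mid between -0.06 and -0.044 m and contact force between former0 and former1 below 0.05 N and contact force between each of former0, former1 and former2 below 0.05 N and contact force between each of former0, former1, former2 and former3 below 0.05 N).
It fails at once if a bystander (bowl) is moved more than 3 cm or tipped (distance of bowl from where it was at the start of the episode above 0.03 m or angle between bowl's own z axis and vertical above 0.3 rad).
It fails at once if a bystander (canister) is moved more than 3 cm or tipped (distance of canister from where it was at the start of the episode above 0.03 m or angle between canister's own z axis and vertical above 0.3 rad).
It fails at once if a bystander (mixer) is moved more than 3 cm or tipped (distance of mixer from where it was at the start of the episode above 0.03 m or angle between mixer's own z axis and vertical above 0.3 rad).
Of former0, former1, former2, former3 only 3 to 4 are there at a start; the rules pass over those that are not, and their reading is None.
At some moment in a run one of former0, former1, former2, former3 may be knocked a few centimetres aside while the robot is not near it.
It also fails if it takes over 210 s, if anything falls off the work surface, if the arm or the gripper's body presses on something with over 40 N, if the wrist force passes 120 N, or if a joint passes its speed limit or range.

ROBOT

A 6-joint arm with a two-finger parallel gripper is mounted at the origin on the work surface. World frame = base frame: x ahead of the robot, y to its left, z up, the work surface at z = 0. Lengths are in m, angles in degrees, forces in N, time in s.
With the tool pointing down it reaches from about 0.25 to 0.775 m from the base axis. Payload 8.9 kg.
Tool frame: the origin (TCP) lies on the front face of the gripper's body, between the roots of the fingers; the fingertips stand 73 mm ahead of it and the grasp point (between the pads) lies 54 mm ahead of it; z points along the fingers, y is the line along which they close (so a half turn about z gives the same grasp; the last joint's range is limited). The gripper opens to 85 mm and grips with 20 to 120 N. Pads are 22 mm wide; open, the fingers measure 114 mm over their backs; the gripper's body (76 mm by 85 mm) begins 54 mm behind the grasp point. The pads swing forward as they close: fully open they stand 13 mm farther back than shut.
Start: joints at [-81.263, 16.656, -8.789, 64.555, 0, 82.019], TCP at [0.151, -0.503, 0.304] pointing down, gripper open.
Joint ranges: [-144.48, 144.48], [-52.06, 99.96], [-74.48, 78.29], [-112.23, 115.85], [-86.99, 84.42], [-180, 180]. Speed limits (degrees/s): [127.2, 127.2, 159.86, 180, 180, 180].

INTERFACE

Orientations are given as [roll, pitch, yaw] about the fixed x, y, z axes, in that order (R = Rz(yaw) Ry(pitch) Rx(roll)).
In Python, from cell import sensors, imaging, ticket gives the robot as it stands. The module is installed in compiled form; this text tells all that it offers.
- The arm moves only by the shell command python3 -m inch 'ROWS' [FORCE]. ROWS is JSON, a list that holds one entry, the list of rows, each a list of 5 numbers: the shift along the tool's x, y, z scaled (see below), then the turn about the tool's z scaled (see below), then the finger opening in mm, from 0 to 85.4. In form: [[[tx, ty, tz, roll, fingers], ...]]. A call has exactly 5 rows; each row shifts and turns the commanded pose from where the row before left it, along the tool's axes as they then stand; what a row does not reach is not made up. The controller multiplies each number of a shift by 0.025 m and each number of a turn by 5 degrees. A row lasts 1/12 s, in which the tool goes at most 41.7 mm and 7.16 degrees, less where a joint would pass 70% of its speed; a pose out of reach is approached as far as the arm can. A call with a number of a shift or a turn outside -1 to 1 is refused whole. A call with a gripper value outside its range is refused whole. The fingers move at their own pace and stop on an object; FORCE is the grip in N (left out, the last holds). Time passes only in rows, so rows that do not move let the fingers close, or fill a call up. It gives the time, the measured TCP pose, the force, the opening and the grip force at its end, in the units of the state.
- sensors.get_obs(): the state, without advancing time (a new reading comes with each control period).
- imaging.get_image(name): name is "scene" or "top"; returns (picture, depth): 400x640x3 uint8, red, green, blue; 400x640 float32, m along the optical axis (not along the pixel's ray), 0 where there is no reading.
- imaging.camera_params(name): a dict with "fovy" (degrees; the focal length in pixels is half the picture's height over the tangent of half this angle, whatever the lens; pixels are square), "cx", "cy" (the principal point, pixels), "k1" (the pictures are not rectified: a ray, as slopes to the right and down, at radius r is drawn at 1 + k1 r^2 times it, then the intrinsics apply), "extrinsics" (4x4, takes a point from camera to world coordinates). Camera axes: x right, y down, z forward; pixel columns grow to the right and rows downward; lengths in m; the calibration is good to about 2 mm. A picture is of the moment at which its call begins. camera_params takes no time and is no camera call.
- ticket.close_job(): hands the job in; it is judged then, once.
The state is a dict: "t": time; "q": joint angles; "joint_vel": joint speeds; "joint_efforts": joint torques, N m; "position": TCP position; "orientation": TCP orientation; "force": force on the tool from outside, world axes, zero at the start; "ft_torque": the same for the moment, N m; "width": opening from 0.0 (shut) to 1.0 (fully open); "grasp_force": force on a finger pad.
Only numpy, scipy, OpenCV 4.12 (cv2) and the standard library are available. Lean on these libraries where they do the work, as an engineer would, in place of code of your own. Each camera call takes 0.05 s, during which the arm holds its last target. There are 200 camera calls.

## Working session

There is one attempt and no reset: what is moved stays moved. The work goes in short steps, Python scripts to look and compute and a shell command to move; the robot and the scene stay as the last step left them, time stands still between calls to the robot, and variables do not carry over. Pictures are saved under pics/ and viewed, at most 14 in all, crops included, and the job is handed in when it is done.

```bash
mkdir -p pics; cat > h.py <<'E'
import numpy as np, cv2, json
from cell import sensors, imaging, ticket
def cam(n):
    p=imaging.camera_params(n); f=200/np.tan(np.radians(p['fovy'])/2)
    return f,p['cx'],p['cy'],p['k1'],np.array(p['extrinsics'])
def slopes(n,u,v):
    f,cx,cy,k,E=cam(n); d=np.stack([(np.asarray(u,float)-cx)/f,(np.asarray(v,float)-cy)/f],-1); s=d.copy()
    for _ in range(20): s=d/(1+k*(s**2).sum(-1,keepdims=True))
    return s,E
def onz(n,u,v,z):
    s,E=slopes(n,u,v); r=np.concatenate([s,np.ones(s.shape[:-1]+(1,))],-1)@E[:3,:3].T
    t=(z-E[2,3])/r[...,2:3]; return E[:3,3]+t*r
def cloud(n,dep):
    v,u=np.mgrid[0:400,0:640]; s,E=slopes(n,u,v)
    c=np.concatenate([s,np.ones(s.shape[:-1]+(1,))],-1)*dep[...,None]; P=c@E[:3,:3].T+E[:3,3]; P[dep==0]=np.nan; return P
def proj(n,P):
    f,cx,cy,k,E=cam(n); c=(np.asarray(P)-E[:3,3])@E[:3,:3]; s=c[...,:2]/c[...,2:]; s=s*(1+k*(s**2).sum(-1,keepdims=True)); return s*f+[cx,cy]
def save(n,name,box=None,sc=1):
    im,d=imaging.get_image(n); o=im[...,::-1]
    if box: u0,v0,u1,v1=box; o=o[v0:v1,u0:u1]
    if sc!=1: o=cv2.resize(o,None,fx=sc,fy=sc,interpolation=cv2.INTER_CUBIC)
    cv2.imwrite('pics/'+name,o); return im,d
E
python3 - <<'E'
from h import *
for n in('scene','top'):
    im,d=save(n,n+'0.png'); np.savez('pics/%s0.npz'%n,im=im,d=d); f,cx,cy,k,X=cam(n); print(n,f,cx,cy,k,X.round(3).tolist())
print(sensors.get_obs())
E
```

```text
scene 425.59252334320433 317.0608188062466 202.37899045655703 -0.030407489115008828 [[-0.078, 0.655, -0.751, 1.397], [0.997, 0.048, -0.061, 0.066], [-0.004, -0.754, -0.657, 0.81], [0.0, 0.0, 0.0, 1.0]]
top 472.71270066004587 320.87428340123637 202.79700937537038 0.04478505089695492 [[-0.003, -0.994, 0.11, 0.471], [-1.0, 0.001, -0.021, 0.014], [0.021, -0.11, -0.994, 1.314], [0.0, 0.0, 0.0, 1.0]]
{'t': 0.1, 'q': array([-8.12629097e+01,  1.66865466e+01, -8.82341812e+00,  6.45532666e+01,
       -1.11574821e-04,  8.20182404e+01]), 'joint_vel': array([-0.02119623, -0.02951329,  0.08985829, -0.00323006,  0.026395  ,
        0.0763134 ]), 'joint_efforts': array([ 1.28762556e-03, -5.37976277e+01,  3.31920111e+01,  9.24636901e-03,
       -1.90453948e-04,  8.99435086e-07]), 'position': array([ 0.15098722, -0.50253638,  0.30340367]), 'orientation': array([-1.79937366e+02, -8.66966555e-03,  1.67188452e+01]), 'force': array([-0.18937328,  0.41044336,  0.48412021]), 'ft_torque': array([-0.00188913,  0.00293326, -0.03024631]), 'grasp_force': 0.0, 'width': 1.0009886985975893}
```

View pics/top0.png

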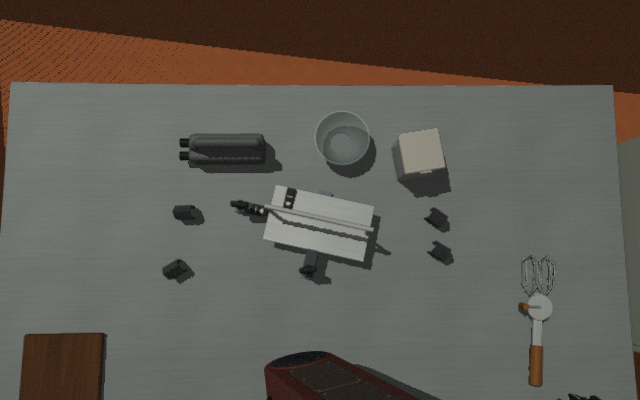

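View pics/scene0.png

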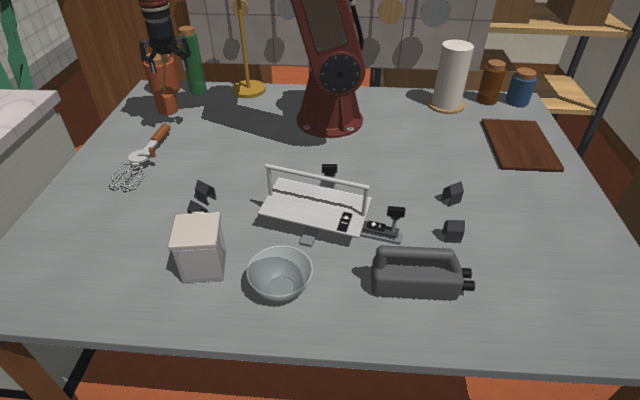

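Top view: stand centred near (318,225), front knob (310,265), side knob (240,205), four formers at (185,212), (177,270), (436,218) and (440,252). The bowl, canister and mixer stand behind. The scene view agrees.

```bash
python3 - <<'E'
from h import *
D={n:np.load('pics/%s0.npz'%n) for n in('top','scene')}
t=D['top']['im']; cv2.imwrite('pics/c1.png',cv2.resize(t[175:285,220:390][...,::-1],None,fx=4.5,fy=4.5,interpolation=cv2.INTER_CUBIC))
P=cloud('top',D['top']['d']); Q=cloud('scene',D['scene']['d'])
print('table z',np.nanmedian(P[300:330,200:260,2]),np.nanmedian(Q[300:330,100:200,2]))
m=((P[...,2]>.025)&(P[...,2]<.2)).astype(np.uint8); m[:, :]*=1
n,l,s,c=cv2.connectedComponentsWithStats(m)
for i in range(1,n):
    if s[i,4]<40: continue
    p=P[l==i]; (x,y),wh,a=cv2.minAreaRect(p[:,:2].astype(np.float32)); print('top',c[i].round(),s[i,4],'ctr %.3f %.3f'%(x,y),np.round(wh,3),round(a,1),'zmax %.3f'%np.nanpercentile(p[:,2],98), 'zmin %.3f'%p[:,2].min())
m=((Q[...,2]>.012)&(Q[...,2]<.2)&(Q[...,0]>.2)&(Q[...,0]<.8)).astype(np.uint8)
n,l,s,c=cv2.connectedComponentsWithStats(m)
for i in range(1,n):
    if s[i,4]<40: continue
    p=Q[l==i]; (x,y),wh,a=cv2.minAreaRect(p[:,:2].astype(np.float32)); print('sc',c[i].round(),s[i,4],'ctr %.3f %.3f'%(x,y),np.round(wh,3),round(a,1),'zmax %.3f'%np.nanpercentile(p[:,2],98))
# deck plane
g=t.astype(int); w=(g.min(-1)>140)&(P[...,2]>.035)&(P[...,2]<.1)&(np.hypot(P[...,0]-.44,P[...,1]-.01)<.2)
p=P[w]; 
for _ in range(4):
    A=np.c_[p[:,:2],np.ones(len(p))]; k=np.linalg.lstsq(A,p[:,2],rcond=None)[0]; r=p[:,2]-A@k; p=p[abs(r)<2.5*r.std()]
print('deck plane',k,len(p),r.std(), cv2.minAreaRect(p[:,:2].astype(np.float32)))
b=P[(P[...,2]>.145)&(P[...,2]<.2)&(np.hypot(P[...,0]-.44,P[...,1]-.01)<.2)]
print('bar',len(b),b.mean(0),cv2.minAreaRect(b[:,:2].astype(np.float32)),b[:,2].min(),b[:,2].max())
E
```

```text
table z 0.0008724161420619048 0.00013305375523087193
top [342. 134.] 1326 ctr 0.785 -0.067 [0.146 0.147] 89.8 zmax 0.074 zmin 0.025
top [418. 153.] 2133 ctr 0.732 -0.268 [0.111 0.107] 8.9 zmax 0.142 zmin 0.025
top [224. 149.] 2384 ctr 0.758 0.255 [0.073 0.228] 0.8 zmax 0.136 zmin 0.025
top [314. 223.] 6520 ctr 0.534 0.049 [0.365 0.221] 77.2 zmax 0.173 zmin 0.025
top [182. 212.] 244 ctr 0.588 0.356 [0.036 0.046] 1.0 zmax 0.069 zmin 0.026
top [437. 217.] 241 ctr 0.574 -0.327 [0.044 0.036] 53.7 zmax 0.068 zmin 0.026
top [441. 251.] 248 ctr 0.483 -0.333 [0.046 0.038] 59.1 zmax 0.067 zmin 0.027
top [537. 322.] 1733 ctr 0.309 -0.570 [0.095 0.342] 78.6 zmax 0.075 zmin 0.026
top [172. 270.] 266 ctr 0.435 0.378 [0.037 0.047] 29.5 zmax 0.067 zmin 0.027
sc [ 27. 139.] 5459 ctr 0.365 -0.910 [0.436 0.174] 24.3 zmax 0.187
sc [139. 158.] 655 ctr 0.339 -0.579 [0.094 0.28 ] 79.2 zmax 0.074
sc [529. 161.] 873 ctr 0.237 0.658 [0.2   0.075] 89.2 zmax 0.021
sc [325. 204.] 5820 ctr 0.541 0.046 [0.365 0.236] 77.7 zmax 0.170
sc [204. 190.] 281 ctr 0.482 -0.332 [0.049 0.04 ] 57.1 zmax 0.065
sc [454. 192.] 300 ctr 0.436 0.377 [0.039 0.048] 32.0 zmax 0.065
sc [198. 244.] 3550 ctr 0.666 -0.281 [0.25  0.109] 11.5 zmax 0.138
sc [454. 229.] 387 ctr 0.587 0.355 [0.04  0.046] 3.5 zmax 0.065
sc [280. 265.] 1860 ctr 0.754 -0.069 [0.091 0.148] 0.2 zmax 0.071
sc [418. 273.] 4593 ctr 0.764 0.254 [0.231 0.07 ] 89.6 zmax 0.133
deck plane [-0.04922727 -0.02051249  0.09676448] 3486 0.002296868390077018 ((0.557422935962677, -0.00513729453086853), (0.26564905047416687, 0.14565591514110565), 77.26116180419922)
bar 538 [ 0.56198495 -0.00427382  0.17058405] ((0.5626955628395081, -0.0028823763132095337), (0.2682906985282898, 0.012199281714856625), 77.19413757324219) 0.15356710684823005 0.1793427150216087
```

View pics/c1.png

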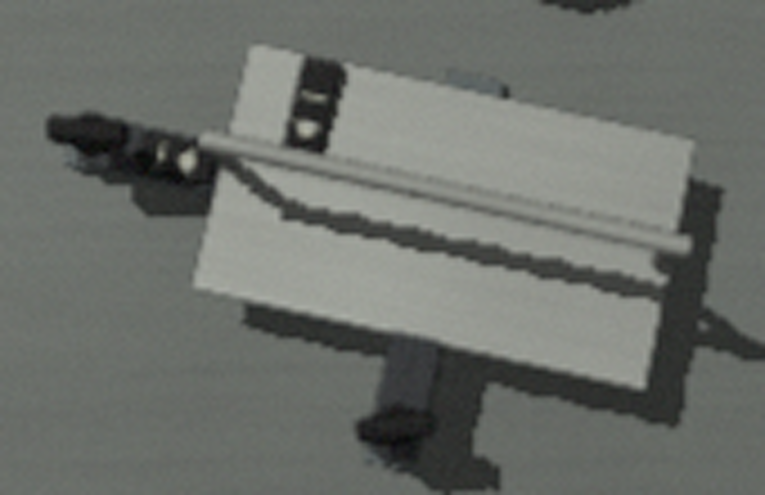

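The front edge and the −y end are high, since both bubbles sit towards those ends. I'll measure the wing angles next, and the tilt relative to the worktop plane.

```bash
cat >> h.py <<'E'
def to(x,y,zg,yaw,tcp=.054):
    o=sensors.get_obs(); p=o['position']; a=np.radians(o['orientation'][2])
    d=np.array([x,y,zg+tcp])-p; c,s=np.cos(a),np.sin(a)
    tx=(c*d[0]+s*d[1])/.025; ty=(s*d[0]-c*d[1])/.025; tz=-d[2]/.025
    r=(o['orientation'][2]-yaw+90)%180-90
    print('t%.1f units x %.2f y %.2f z %.2f roll %.2f (yaw now %.1f q6 %.1f) F%s w%.2f'%(o['t'],tx,ty,tz,r/5,o['orientation'][2],o['q'][5],np.round(o['force'],1),o['width']))
C=np.array([.5574,-.0051]); XD=np.array([.9754,-.2206]); YD=np.array([.2206,.9754])
def tilt(n,im,d):
    P=cloud(n,d); L=(P[...,:2]-C); x=L@XD; y=L@YD
    dk=(abs(x)<.07)&(abs(y)<.118)&(abs(x-.0)>.0)&(im.min(-1)>110)&(abs(P[...,2]-.064)<.014)
    tb=(np.maximum(abs(x),abs(y))<.45)&(abs(P[...,2])<.012)
    def fit(m):
        A=np.c_[x[m],y[m],np.ones(m.sum())]; z=P[...,2][m]; ok=np.ones(len(z),bool)
        for _ in range(5):
            k=np.linalg.lstsq(A[ok],z[ok],rcond=None)[0]; r=z-A@k; ok=abs(r)<2.5*r[ok].std()
        return k,ok.sum()
    a,na=fit(dk); b,nb=fit(tb); print(n,'deck',a.round(4),na,'table',b.round(4),nb,'dz/dx,dz/dy',(a-b)[:2].round(4)); return (a-b)[:2]
E
python3 - <<'E'
from h import *
for n in('top','scene'):
    D=np.load('pics/%s0.npz'%n); im,d=D['im'],D['d']; tilt(n,im,d); P=cloud(n,d)
    for nm,k in(('front',C-.125*XD),('side',C+.21*YD)):
        m=(np.hypot(P[...,0]-k[0],P[...,1]-k[1])<.035)&(P[...,2]>.085)&(P[...,2]<.125)
        r=cv2.minAreaRect(P[m][:,:2].astype(np.float32)); w,v=np.linalg.eigh(np.cov(P[m][:,:2].T)); print(nm,k.round(4),m.sum(),np.round(r[0],3),np.round(r[1],3),round(r[2],1),'pca',np.degrees(np.arctan2(v[1,1],v[0,1])).round(1),'zmax',P[m][:,2].max().round(3))
        mm=((im.max(-1)<45)&(np.hypot(*(onz(n,*np.mgrid[0:640,0:400],.11)[...,:2]-k).transpose(2,1,0))<.045)) if 0 else None
to(.4355,.0225,.22,90)
E
```

```text
top deck [-0.0423 -0.0291  0.0694] 3589 table [0.0009 0.0004 0.0014] 78333 dz/dx,dz/dy [-0.0432 -0.0294]
front [0.4355 0.0225] 115 [0.436 0.024] [0.04  0.025] 75.3 pca 97.0 zmax 0.117
side [0.6037 0.1997] 120 [0.603 0.198] [0.021 0.044] 1.8 pca 89.3 zmax 0.117
scene deck [-0.0435 -0.0315  0.0675] 2854 table [ 0.0003 -0.0003 -0.0002] 56544 dz/dx,dz/dy [-0.0438 -0.0312]
front [0.4355 0.0225] 154 [0.438 0.024] [0.023 0.043] 9.9 pca 96.1 zmax 0.112
side [0.6037 0.1997] 186 [0.604 0.197] [0.042 0.019] 82.1 pca 85.4 zmax 0.113
t0.1 units x 16.94 y -16.84 z 1.18 roll -14.66 (yaw now 16.7 q6 82.0) F[-0.2  0.4  0.5] w1.00
```

```bash
R='';
python3 -m inch '[[[0.5,-0.5,0,0,45],[1,-1,0,0,45],[1,-1,0,0,45],[1,-1,0,0,45],[1,-1,0,0,45]]]' 
python3 -m inch '[[[1,-1,0,0,45],[1,-1,0,0,45],[1,-1,0,0,45],[1,-1,0,0,45],[1,-1,0,0,45]]]' >/dev/null
python3 -m inch '[[[1,-1,0,0,45],[1,-1,0,0,45],[1,-1,0,0,45],[1,-1,0,0,45],[1,-1,0,0,45]]]' >/dev/null
python3 -m inch '[[[1,-1,0.5,0,45],[0.9,-0.9,0.5,0,45],[0.5,-0.4,0,0,45],[0,0,0,-1,45],[0,0,0,-1,45]]]' >/dev/null
python3 -m inch '[[[0,0,0,-1,45],[0,0,0,-1,45],[0,0,0,-1,45],[0,0,0,-1,45],[0,0,0,-1,45]]]' >/dev/null
python3 -m inch '[[[0,0,0,-1,45],[0,0,0,-1,45],[0,0,0,-1,45],[0,0,0,-1,45],[0,0,0,-1,45]]]' >/dev/null
python3 -m inch '[[[0,0,0,-1,45],[0,0,0,-1,45],[0,0,0,-1,45],[0,0,0,-1,45],[0,0,0,-0.3,45]]]'
python3 -m inch '[[[0,0,0,0,45],[0,0,0,0,45],[0,0,0,0,45],[0,0,0,0,45],[0,0,0,0,45]]]'
python3 -c "from h import *; to(.436,.0235,.10,98)"
```

```text
t: 0.52
position: [0.2267, -0.3611, 0.3035]
orientation: [-180.0, -0.0, 16.7]
force: [1.5, 0.2, 0.5]
width: 0.528
grasp_force: 0.0
t: 3.02
position: [0.4346, 0.021, 0.2787]
orientation: [-180.0, -0.0, 98.5]
force: [-0.2, 0.1, 0.0]
width: 0.526
grasp_force: 0.0
t: 3.43
position: [0.4348, 0.021, 0.2789]
orientation: [-180.0, -0.0, 98.2]
force: [-0.1, 0.1, 0.2]
width: 0.527
grasp_force: 0.0
t3.4 units x 0.09 y 0.06 z 5.00 roll 0.04 (yaw now 98.2 q6 74.9) F[-0.1  0.1  0.2] w0.53
```

```bash
python3 -m inch '[[[0.09,0.06,1,0,45],[0,0,1,0,45],[0,0,1,0,45],[0,0,1,0,45],[0,0,1,0,45]]]' 60
python3 -m inch '[[[0,0,0,0,45],[0,0,0,0,5],[0,0,0,0,5],[0,0,0,0,5],[0,0,0,0,5]]]' 60
python3 -m inch '[[[0,0,0,0,5],[0,0,0,0,5],[0,0,0,0,5],[0,0,0,-0.5,5],[0,0,0,-0.5,5]]]' 60
```

```text
t: 3.85
position: [0.436, 0.0235, 0.1529]
orientation: [180.0, 0.0, 98.2]
force: [0.8, 0.2, -0.7]
width: 0.525
grasp_force: 0.0
t: 4.27
position: [0.4334, 0.0232, 0.1547]
orientation: [-179.7, 0.0, 98.2]
force: [-12.1, -2.3, 3.1]
width: 0.249
grasp_force: 58.6
t: 4.68
position: [0.4333, 0.0232, 0.1547]
orientation: [-179.7, -0.0, 103.3]
force: [-12.2, -2.6, 3.8]
width: 0.246
grasp_force: 58.7
```

```bash
python3 -m inch '[[[0,-0.1,0,0,5],[0,0,0,-1,5],[0,0,0,-1,5],[0,0,0,-1,5],[0,0,0,-1,5]]]' 60
python3 -m inch '[[[0,0,0,-1,5],[0,0,0,-1,5],[0,0,0,-1,5],[0,0,0,-1,5],[0,0,0,-1,5]]]' 60
python3 -m inch '[[[0,0,0,-1,5],[0,0,0,-1,5],[0,0,0,-1,5],[0,0,0,-1,5],[0,0,0,0,5]]]' 60
python3 - <<'E'
from h import *
for n in('top','scene'):
    im,d=save(n,n+'1.png'); tilt(n,im,d)
    if n=='scene': cv2.imwrite('pics/s1.png',cv2.resize(im[150:260,240:420][...,::-1],None,fx=4.4,fy=4.4,interpolation=cv2.INTER_CUBIC))
E
```

```text
t: 5.1
position: [0.4325, 0.0229, 0.1549]
orientation: [-179.9, -0.0, 123.4]
force: [-5.8, -0.5, -1.0]
width: 0.246
grasp_force: 59.4
t: 5.52
position: [0.4323, 0.0226, 0.1549]
orientation: [-179.9, -0.1, 148.4]
force: [-7.2, -0.6, -1.5]
width: 0.241
grasp_force: 59.4
t: 5.93
position: [0.4322, 0.0224, 0.1549]
orientation: [-179.9, -0.1, 168.5]
force: [-7.4, -2.7, -1.7]
width: 0.248
grasp_force: 59.3
top deck [-0.0134 -0.0287  0.0692] 3531 table [0.0008 0.0004 0.0014] 72332 dz/dx,dz/dy [-0.0142 -0.0291]
scene deck [-0.0144 -0.0312  0.0676] 2746 table [ 0.0003 -0.0003 -0.0002] 55771 dz/dx,dz/dy [-0.0147 -0.0309]
```

View pics/s1.png

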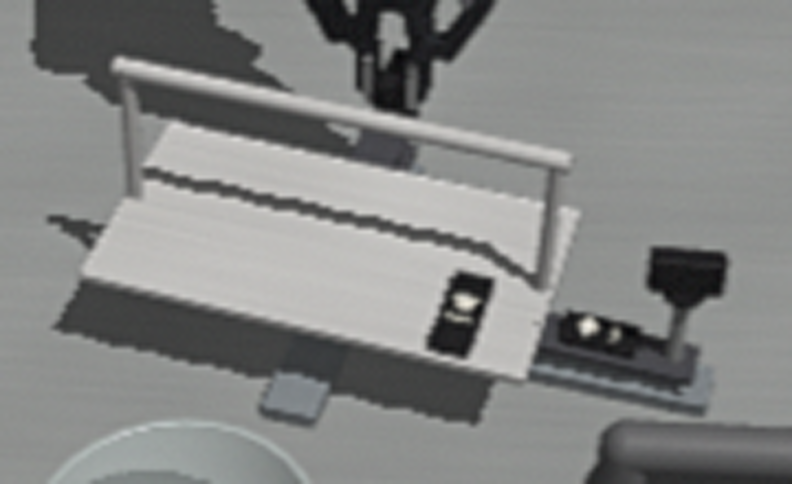

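The front bubble in the vial at (462,305) has moved back towards the middle, and the tilt change matches the knob law. About 34° remain.

```bash
python3 -m inch '[[[0,0,0,-1,5],[0,0,0,-1,5],[0,0,0,-1,5],[0,0,0,-1,5],[0,0,0,-1,5]]]' 60 | grep ori
python3 -m inch '[[[0,0,0,-1,5],[0,0,0,-0.9,5],[0,0,0,0,5],[0,0,0,0,45],[0,0,0,0,45]]]' 60
python3 -m inch '[[[0,0,0,0,45],[0,0,0,0,45],[0,0,-1,0,45],[0,0,-1,0,45],[0,0,-1,0,45]]]' 
python3 -m inch '[[[0,0,-1,0,45],[0,0,-1,0,45],[0,0,0,0,45],[0,0,0,0,45],[0,0,0,0,45]]]' 
python3 - <<'E'
from h import *
for n in('top','scene'):
    im,d=save(n,n+'2.png'); tilt(n,im,d)
to(.6035,.198,.22,265)
E
```

```text
orientation: [-179.9, -0.2, -166.6]
t: 6.87
position: [0.4347, 0.0227, 0.1554]
orientation: [-179.9, 0.1, -157.3]
force: [0.4, -0.3, 0.7]
width: 0.511
grasp_force: 0.0
t: 7.28
position: [0.4335, 0.023, 0.2301]
orientation: [180.0, -0.0, -157.3]
force: [0.4, 0.7, 0.4]
width: 0.525
grasp_force: 0.0
t: 7.7
position: [0.4335, 0.0229, 0.2786]
orientation: [180.0, 0.0, -157.3]
force: [-0.6, -0.8, -0.7]
width: 0.522
grasp_force: 0.0
top deck [ 0.0008 -0.0303  0.0694] 3425 table [0.0009 0.0004 0.0014] 71471 dz/dx,dz/dy [-0.0001 -0.0307]
scene deck [-0.0013 -0.0317  0.0677] 2710 table [ 0.0003 -0.0003 -0.0002] 56790 dz/dx,dz/dy [-0.0016 -0.0314]
t7.8 units x -8.99 y 3.83 z 0.16 roll -12.46 (yaw now -157.3 q6 -29.4) F[-0.6  0.3 -0.4] w0.52
```

```bash
python3 -m inch '[[[-0.5,0.2,0,0,45],[-1,0.43,0,0,45],[-1,0.43,0,0,45],[-1,0.43,0,0,45],[-1,0.43,0,0,45]]]' >/dev/null
python3 -m inch '[[[-1,0.43,0,0,45],[-1,0.43,0,0,45],[-1,0.43,0,0,45],[-1,0.43,0,0,45],[-0.5,0.19,0,0,45]]]' >/dev/null
python3 -m inch '[[[0,0,0,-1,45],[0,0,0,-1,45],[0,0,0,-1,45],[0,0,0,-1,45],[0,0,0,-1,45]]]' >/dev/null
python3 -m inch '[[[0,0,0,-1,45],[0,0,0,-1,45],[0,0,0,-1,45],[0,0,0,-1,45],[0,0,0,-1,45]]]' >/dev/null
python3 -m inch '[[[0,0,0,-1,45],[0,0,0,-1,45],[0,0,0,-0.5,45],[0,0,0,0,45],[0,0,0,0,45]]]' >/dev/null
python3 -c "from h import *; to(.6035,.198,.10,265)"
```

```text
t9.9 units x 0.03 y 0.02 z 4.96 roll 0.03 (yaw now -94.9 q6 -73.5) F[ 0.3 -0.3  0.2] w0.53
```

```bash
python3 -m inch '[[[0,0,1,0,45],[0,0,1,0,45],[0,0,1,0,45],[0,0,1,0,45],[0,0,0.96,0,45]]]' 60 |grep -E "force|pos"
python3 -m inch '[[[0,0,0,0,45],[0,0,0,0,5],[0,0,0,0,5],[0,0,0,0,5],[0,0,0,0,5]]]' 60
python3 -m inch '[[[0,0,0,0,5],[0,0,0,0.5,5],[0,0,0,1,5],[0,0,0,1,5],[0,0,0,1,5]]]' 60
```

```text
position: [0.6039, 0.1983, 0.1532]
force: [-0.1, 0.7, -0.3]
grasp_force: 0.0
t: 10.72
position: [0.6016, 0.1984, 0.1555]
orientation: [179.7, -0.0, -94.8]
force: [-11.6, 0.1, -2.3]
width: 0.24
grasp_force: 58.8
t: 11.13
position: [0.6015, 0.1984, 0.1555]
orientation: [179.7, -0.1, -112.5]
force: [-12.4, -0.1, -2.0]
width: 0.241
grasp_force: 58.8
```

```bash
python3 -m inch '[[[0,0.09,0,0,5],[0,0,0,1,5],[0,0,0,1,5],[0,0,0,1,5],[0,0,0,1,5]]]' 60 |grep -E "ori|for"
python3 -m inch '[[[0,0,0,1,5],[0,0,0,1,5],[0,0,0,1,5],[0,0,0,1,5],[0,0,0,1,5]]]' 60 |grep -E "ori|for"
python3 -m inch '[[[0,0,0,1,5],[0,0,0,1,5],[0,0,0,1,5],[0,0,0,1,5],[0,0,0,1,5]]]' 60 |grep -E "ori|for"
python3 -m inch '[[[0,0,0,1,5],[0,0,0,1,5],[0,0,0,1,5],[0,0,0,1,5],[0,0,0,1,5]]]' 60 |grep -E "ori|for"
python3 -m inch '[[[0,0,0,1,5],[0,0,0,1,5],[0,0,0,0,5],[0,0,0,0,5],[0,0,0,0,5]]]' 60
python3 - <<'E'
from h import *
for n in('top','scene'):
    im,d=save(n,n+'3.png'); tilt(n,im,d)
    if n=='scene': cv2.imwrite('pics/s3.png',cv2.resize(im[180:250,320:420][...,::-1],None,fx=7,fy=7,interpolation=cv2.INTER_CUBIC))
    else: cv2.imwrite('pics/t3.png',cv2.resize(im[175:245,230:330][...,::-1],None,fx=7,fy=7,interpolation=cv2.INTER_CUBIC))
E
```

```text
orientation: [180.0, -0.1, -132.5]
force: [-5.6, -2.8, -6.2]
grasp_force: 59.3
orientation: [-180.0, -0.1, -157.5]
force: [-5.2, -1.5, -5.4]
grasp_force: 59.3
orientation: [-179.9, -0.1, 177.5]
force: [-4.3, -3.2, -5.2]
grasp_force: 59.3
orientation: [-179.9, -0.1, 152.5]
force: [-4.7, -2.5, -6.6]
grasp_force: 59.4
t: 13.22
position: [0.6011, 0.1986, 0.1556]
orientation: [-179.9, -0.1, 142.7]
force: [-4.4, -2.1, -5.7]
width: 0.241
grasp_force: 59.4
top deck [ 0.0008 -0.0007  0.0694] 2764 table [0.0009 0.0003 0.0014] 63784 dz/dx,dz/dy [-0.0001 -0.001 ]
scene deck [ 0.0007 -0.0006  0.0676] 2192 table [ 0.0003 -0.0003 -0.0002] 54621 dz/dx,dz/dy [ 0.0004 -0.0002]
```

View pics/s3.png

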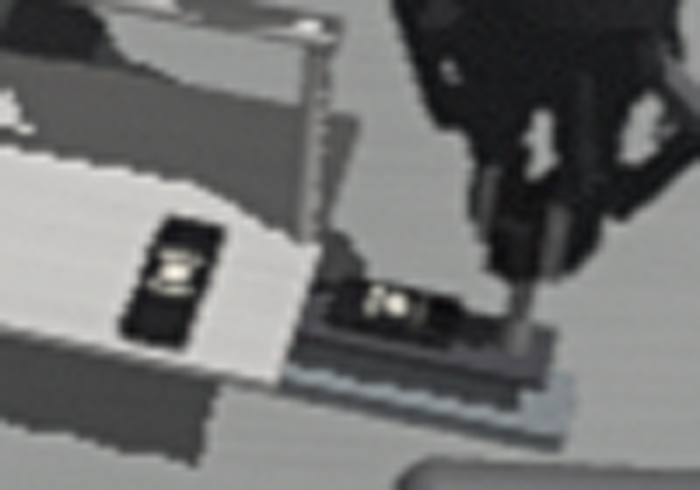

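Front bubble (175,272) is centred between its lines. Side bubble (397,303) also sits between its lines, and both cameras read the plate within 0.001 rad of level. I'll release and measure the bar and formers.

```bash
python3 -m inch '[[[0,0,0,0,45],[0,0,0,0,45],[0,0,0,0,45],[0,0,-1,0,45],[0,0,-1,0,45]]]' |grep -E "pos|for"
python3 -m inch '[[[0,0,-1,0,75],[0,0,-1,0,75],[0,0,-1,0,75],[0,0,-1,0,75],[0,0,0,0,75]]]' |grep -E "pos|for"
cat >> h.py <<'E'
def formers():
    for n in('top','scene'):
        im,d=imaging.get_image(n); P=cloud(n,d); tilt(n,im,d)
        b=(P[...,2]>.155)&(P[...,2]<.185)&(abs((P[...,:2]-C)@XD)<.03)&(abs((P[...,:2]-C)@YD)<.14)
        if b.sum()>100:
            p=P[b][:,:2]; r=cv2.minAreaRect(p.astype(np.float32)); print(n,'bar ctr',np.round(r[0],4),np.round(r[1],4),round(r[2],2),'z',np.percentile(P[b][:,2],[50,95]).round(3))
        m=((P[...,2]>.025)&(P[...,2]<.085)&(im.max(-1)<130)&(abs(P[...,1])>.2)&(P[...,0]>.3)&(P[...,0]<.67)).astype(np.uint8)
        k,l,s,c=cv2.connectedComponentsWithStats(m)
        for i in range(1,k):
            if s[i,4]<60: continue
            p=P[l==i]; r=cv2.minAreaRect(p[:,:2].astype(np.float32)); q=p[p[:,2]>.055]
            w,v=np.linalg.eigh(np.cov(q[:,:2].T)) if len(q)>5 else (0,np.eye(2))
            print(n,c[i].round(),s[i,4],'rect',np.round(r[0],4),np.round(r[1],3),round(r[2],1),'ridge',q[:,:2].mean(0).round(4),'ang',np.degrees(np.arctan2(v[1,1],v[0,1])).round(1),'z',p[:,2].max().round(3))
E
python3 -c "
from h import *
formers(); to(.588,.356,.22,90)"
```

```text
position: [0.6018, 0.1989, 0.2053]
force: [1.6, 0.6, 1.3]
grasp_force: 0.0
position: [0.6043, 0.1995, 0.3115]
force: [0.4, -0.1, 0.6]
grasp_force: 0.0
top deck [0.0003 0.     0.0694] 3106 table [0.0009 0.0005 0.0014] 62044 dz/dx,dz/dy [-0.0006 -0.0004]
top bar ctr [ 0.5569 -0.0052] [0.2688 0.0123] 77.16 z [0.171 0.175]
top [437. 217.] 241 rect [ 0.5742 -0.3271] [0.044 0.037] 54.7 ridge [ 0.5737 -0.3257] ang 53.8 z 0.071
top [441. 251.] 248 rect [ 0.4836 -0.3326] [0.045 0.039] 58.0 ridge [ 0.4824 -0.3326] ang 58.6 z 0.07
top [532. 283.] 73 rect [ 0.4053 -0.5788] [0.026 0.08 ] 79.4 ridge [ 0.4279 -0.5719] ang 173.8 z 0.06
top [526. 305.] 98 rect [ 0.3392 -0.5564] [0.035 0.051] 23.0 ridge [ 0.3408 -0.5358] ang 82.3 z 0.08
scene deck [ 0.0012 -0.0007  0.0677] 2393 table [ 0.0003 -0.0003 -0.0002] 56409 dz/dx,dz/dy [ 0.0009 -0.0004]
scene bar ctr [ 0.5562 -0.0066] [0.2706 0.0141] 77.06 z [0.168 0.171]
scene [ 24. 170.] 1250 rect [ 0.4424 -0.8999] [0.014 0.283] 89.6 ridge [ 0.4377 -0.9008] ang -179.7 z 0.085
scene [150. 153.] 60 rect [ 0.3347 -0.5606] [0.059 0.016] 78.7 ridge [ 0.3421 -0.5366] ang 144.4 z 0.079
scene [203. 189.] 216 rect [ 0.4822 -0.3328] [0.049 0.038] 60.5 ridge [ 0.4856 -0.3328] ang 61.1 z 0.067
scene [454. 190.] 231 rect [0.4347 0.3774] [0.038 0.048] 31.1 ridge [0.4385 0.3772] ang 120.0 z 0.068
scene [195. 207.] 160 rect [ 0.5722 -0.3272] [0.049 0.034] 61.5 ridge [ 0.575  -0.3273] ang 57.4 z 0.066
scene [455. 227.] 313 rect [0.5881 0.354 ] [0.041 0.046] 5.7 ridge [0.5905 0.3547] ang 92.6 z 0.067
t14.2 units x 4.28 y 4.63 z 1.31 roll 10.54 (yaw now 142.7 q6 49.0) F[-1.2 -0.3 -0. ] w0.88
```

```bash
python3 -m inch '[[[0.3,0.3,0,0,75],[1,1,0.3,0,75],[1,1,0.3,0,75],[1,1,0.3,0,75],[1,1.2,0.3,0,75]]]' |grep -E "pos|for"
python3 -m inch '[[[0,0,0,1,75],[0,0,0,1,75],[0,0,0,1,75],[0,0,0,1,75],[0,0,0,1,75]]]' |grep -E "pos|for"
python3 -m inch '[[[0,0,0,1,75],[0,0,0,1,75],[0,0,0,1,75],[0,0,0,1,75],[0,0,0,1,75]]]' |grep -E "pos|for"
python3 -m inch '[[[0,0,0,0.1,75],[0,0,0,0,75],[0,0,0,0,75],[0,0,0,0,75],[0,0,0,0,75]]]' |grep -E "pos|for"
python3 -c "
from h import *
formers(); to(.586,.355,.03,92)"
```

```text
position: [0.6018, 0.1989, 0.304]
force: [-0.5, -0.1, 0.2]
grasp_force: 0.0
position: [0.6018, 0.1989, 0.3039]
force: [-0.1, -0.5, 0.2]
grasp_force: 0.0
position: [0.602, 0.1989, 0.3048]
force: [-0.7, 1.0, 0.1]
grasp_force: 0.0
top deck [-0.0007  0.0004  0.0694] 3024 table [0.001  0.0004 0.0014] 61860 dz/dx,dz/dy [-0.0017  0.    ]
top bar ctr [ 0.5569 -0.0055] [0.2692 0.0123] 77.24 z [0.171 0.175]
top [437. 217.] 242 rect [ 0.5744 -0.3263] [0.043 0.037] 55.5 ridge [ 0.5737 -0.3254] ang 56.4 z 0.07
top [441. 251.] 253 rect [ 0.4824 -0.3333] [0.046 0.039] 58.2 ridge [ 0.4828 -0.3334] ang 61.2 z 0.07
top [532. 284.] 74 rect [ 0.4051 -0.5793] [0.027 0.08 ] 77.6 ridge [ 0.4267 -0.5727] ang 172.9 z 0.057
top [526. 305.] 97 rect [ 0.3405 -0.556 ] [0.032 0.051] 22.0 ridge [ 0.3409 -0.5353] ang 75.4 z 0.081
scene deck [ 0.0017 -0.0023  0.0676] 2296 table [ 0.0003 -0.0003 -0.0002] 56426 dz/dx,dz/dy [ 0.0014 -0.0019]
scene bar ctr [ 0.5559 -0.0057] [0.2697 0.0153] 76.88 z [0.168 0.172]
scene [ 24. 169.] 1260 rect [ 0.4416 -0.9015] [0.013 0.283] 89.7 ridge [ 0.4353 -0.9007] ang -179.9 z 0.085
scene [150. 153.] 60 rect [ 0.3412 -0.56  ] [0.017 0.06 ] 0.8 ridge [ 0.3431 -0.5361] ang 112.7 z 0.078
scene [203. 189.] 215 rect [ 0.4824 -0.3327] [0.049 0.037] 60.3 ridge [ 0.4849 -0.3327] ang 64.1 z 0.066
scene [454. 190.] 230 rect [0.4346 0.3769] [0.041 0.046] 32.6 ridge [0.4381 0.3775] ang 118.9 z 0.068
scene [195. 207.] 164 rect [ 0.5726 -0.3277] [0.05  0.035] 58.9 ridge [ 0.5758 -0.3268] ang 55.6 z 0.067
scene [455. 227.] 308 rect [0.5874 0.3546] [0.04  0.046] 3.9 ridge [0.5904 0.3546] ang 92.3 z 0.067
t15.6 units x 6.26 y -0.40 z 8.83 roll 0.05 (yaw now 92.3 q6 99.4) F[ 0.3 -0.4 -0.6] w0.88out of range: a shift must lie within [-1, 1]
```

```bash
python3 -m inch '[[[0.5,0,0,0,75],[1,-0.1,0,0,75],[1,-0.1,0,0,75],[1,-0.1,0.3,0,75],[1,-0.1,0.5,0,75]]]' |grep -E "pos|for"
python3 -m inch '[[[1,0,0.5,0,75],[0.76,0,1,0,75],[0,0,1,0,75],[0,0,1,0,75],[0,0,1,0,75]]]' |grep -E "pos|for"
python3 -m inch '[[[0,0,1,0,75],[0,0,1,0,75],[0,0,1,0,75],[0,0,0.5,0,75],[0,0,0,0,75]]]' |grep -E "pos|for"
python3 -c "
from h import *
to(.586,.355,.03,92)"
```

```text
position: [0.5879, 0.313, 0.286]
force: [-0.3, -0.5, -0.3]
grasp_force: 0.0
position: [0.5855, 0.3564, 0.1712]
force: [0.4, -0.3, 0.1]
grasp_force: 0.0
position: [0.5841, 0.3547, 0.0817]
force: [-0.7, 0.4, 0.3]
grasp_force: 0.0
t16.9 units x 0.01 y 0.08 z -0.09 roll 0.05 (yaw now 92.3 q6 112.9) F[-0.7  0.4  0.3] w0.88
```

```bash
python3 -m inch '[[[0,0,0,0,20],[0,0,0,0,20],[0,0,0,0,20],[0,0,0,0,20],[0,0,0,0,20]]]' 35
python3 -m inch '[[[0,0,0,0,20],[0,0,-0.5,0,20],[0,0,-1,0,20],[0,0,-1,0,20],[0,0,-1,0,20]]]' 35 |grep -E "pos|for|wid"
python3 -m inch '[[[0,0,-1,1,20],[0,0,-1,1,20],[0,0,-1,1,20],[0,0,-1,0,20],[0,0,-1,0,20]]]' 35
python3 -c "
from h import *
to(.5755,.0849,.225,77.3)"
```

```text
t: 17.27
position: [0.587, 0.3555, 0.0869]
orientation: [179.8, -0.1, 92.2]
force: [-1.5, -0.0, 6.4]
width: 0.414
grasp_force: 36.0
position: [0.5858, 0.3548, 0.1744]
force: [0.2, 0.0, -1.7]
width: 0.417
grasp_force: 35.3
t: 18.1
position: [0.5857, 0.3547, 0.3]
orientation: [180.0, -0.0, 77.2]
force: [0.9, 1.3, -2.0]
width: 0.414
grasp_force: 35.3
t18.1 units x -10.61 y 2.00 z 0.84 roll -0.02 (yaw now 77.2 q6 127.9) F[ 0.9  1.3 -2. ] w0.41
```

```bash
python3 -m inch '[[[-0.6,0.1,0,0,20],[-1,0.2,0,0,20],[-1,0.2,0,0,20],[-1,0.2,0,0,20],[-1,0.2,0,0,20]]]' |grep -E "pos|for"
python3 -m inch '[[[-1,0.2,0,0,20],[-1,0.2,0,0,20],[-1,0.2,0,0,20],[-1,0.2,0,0,20],[-1,0.2,0,0,20]]]' |grep -E "pos|for"
python3 -m inch '[[[-0.6,0.1,0,0,20],[-0.4,0,0.4,0,20],[0,0,0.4,0,20],[0,0,0,0,20],[0,0,0,0,20]]]' |grep -E "pos|for"
python3 - <<'E'
from h import *
to(.5755,.0849,.225,77.3)
a,_=save('top','t4.png'); b,_=save('scene','s4.png')
o=np.hstack([cv2.resize(a[150:280,220:390],None,fx=2.3,fy=2.3),cv2.resize(b[120:250,260:430],None,fx=2.3,fy=2.3)]); cv2.imwrite('pics/c4.png',o[...,::-1])
E
```

```text
position: [0.5821, 0.2366, 0.2986]
force: [-0.3, -0.0, -1.2]
grasp_force: 35.4
position: [0.5788, 0.1091, 0.2986]
force: [0.2, 1.0, -1.5]
grasp_force: 35.4
position: [0.5758, 0.086, 0.2773]
force: [-0.0, 0.6, -1.3]
grasp_force: 35.4
t19.4 units x -0.04 y -0.00 z -0.07 roll -0.01 (yaw now 77.2 q6 104.1) F[-0.   0.6 -1.3] w0.42
```

View pics/c4.png

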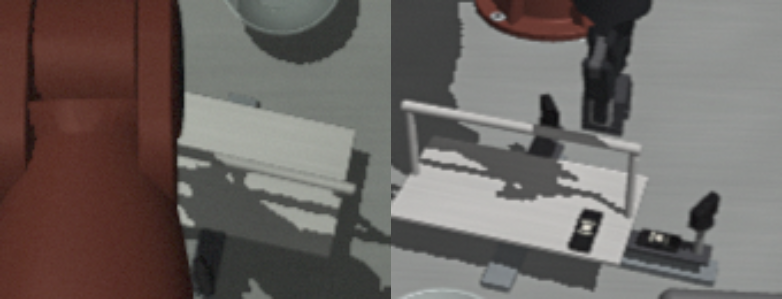

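The former sits between the fingers at (605,105), above the bar's left end. I'm lowering it and watching the force.

```bash
python3 -m inch '[[[0,0,0.4,0,20],[0,0,0.4,0,20],[0,0,0.4,0,20],[0,0,0.4,0,20],[0,0,0,0,20]]]' |grep -E "pos|for"
python3 -m inch '[[[0,0,0.4,0,20],[0,0,0.4,0,20],[0,0,0.3,0,20],[0,0,0.2,0,20],[0,0,0,0,20]]]' |grep -E "pos|for|ori"

```

```text
position: [0.5748, 0.0855, 0.2346]
force: [-0.0, 0.7, -1.6]
grasp_force: 35.4
position: [0.5755, 0.0854, 0.2035]
orientation: [-179.9, 0.0, 77.2]
force: [-1.1, -0.8, -0.8]
grasp_force: 35.4
```

```bash
python3 -m inch '[[[0,0,0.1,0,20],[0,0,0.1,0,20],[0,0,0,0,20],[0,0,0,0,20],[0,0,0,0,20]]]' |grep -E "pos|for|ori"
python3 -m inch '[[[0,0,0.06,0,20],[0,0,0,0,20],[0,0,0,0,20],[0,0,0,0,20],[0,0,0,0,20]]]' |grep -E "pos|for|ori"

```

```text
position: [0.5757, 0.0857, 0.2004]
orientation: [-180.0, -0.0, 77.2]
force: [-4.9, 2.0, 4.9]
grasp_force: 36.2
position: [0.5756, 0.0858, 0.2]
orientation: [180.0, -0.0, 77.2]
force: [-10.0, 1.0, 16.3]
grasp_force: 37.5
```

```bash
python3 -m inch '[[[0,0,-0.06,0,20],[0,0,0,0,60],[0,0,0,0,60],[0,0,0,0,60],[0,0,0,0,60]]]' |grep -E "pos|for|ori"
python3 -m inch '[[[0,0,-0.5,0,60],[0,0,-1,0,60],[0,0,-1,0,60],[0,0,-1,0,60],[0,0,-1,0,75]]]' |grep -E "pos|for|ori"
python3 -c "
from h import *
to(.433,.377,.22,120)"
```

```text
position: [0.5764, 0.0854, 0.1999]
orientation: [180.0, -0.0, 77.2]
force: [-0.1, -0.5, 0.5]
grasp_force: 0.0
position: [0.5761, 0.0854, 0.3135]
orientation: [180.0, 0.0, 77.2]
force: [-0.4, 0.8, -0.3]
grasp_force: 0.0
t21.9 units x 10.11 y -8.16 z 1.58 roll -8.56 (yaw now 77.2 q6 104.0) F[-0.4  0.8 -0.3] w0.83
```

Next is the former at (.435,.377). I'll move above it and measure again on the way.

```bash
python3 -m inch '[[[0.5,-0.4,0,0,75],[1,-0.8,0,0,75],[1,-0.8,0,0,75],[1,-0.8,0,0,75],[1,-0.8,0,0,75]]]' |grep -E "pos"
python3 -m inch '[[[1,-0.8,0,0,75],[1,-0.8,0,0,75],[1,-0.8,0,0,75],[0,0,0,-1,75],[0,0,0,-1,75]]]' |grep -E "pos"
python3 -m inch '[[[0,0,0,-1,75],[0,0,0,-1,75],[0,0,0,-1,75],[0,0,0,-1,75],[0,0,0,-1,75]]]' |grep -E "pos"
python3 -m inch '[[[0,0,0,-1,75],[0,0,0,-0.5,75],[0,0,0,0,75],[0,0,0,0,75],[0,0,0,0,75]]]' |grep -E "pos|ori"
python3 - <<'E'
from h import *
formers(); to(.433,.377,.03,120)
b,_=save('scene','s5.png'); cv2.imwrite('pics/c5.png',cv2.resize(b[120:260,160:500],None,fx=2.3,fy=2.3)[...,::-1])
E
```

```text
position: [0.5127, 0.2161, 0.3124]
position: [0.4705, 0.3032, 0.3123]
position: [0.4715, 0.3015, 0.3123]
position: [0.4714, 0.3015, 0.3123]
orientation: [-180.0, -0.0, 119.6]
top deck [ 0.0004 -0.      0.0694] 3319 table [0.0009 0.0004 0.0014] 77708 dz/dx,dz/dy [-0.0006 -0.0004]
top bar ctr [ 0.5566 -0.0052] [0.2694 0.0358] 77.06 z [0.171 0.178]
top [437. 217.] 243 rect [ 0.5741 -0.3268] [0.044 0.037] 54.7 ridge [ 0.5738 -0.3261] ang 54.7 z 0.07
top [441. 251.] 250 rect [ 0.483  -0.3334] [0.046 0.038] 57.0 ridge [ 0.4829 -0.3329] ang 57.7 z 0.072
top [185. 252.] 67 rect [0.4844 0.3453] [0.042 0.017] 11.5 ridge [0.4856 0.3439] ang -159.5 z 0.069
top [539. 259.] 81 rect [ 0.4572 -0.6009] [0.07  0.051] 43.3 ridge [nan nan] ang 90.0 z 0.055
top [534. 281.] 132 rect [ 0.4073 -0.576 ] [0.083 0.048] 7.0 ridge [ 0.4322 -0.5739] ang 90.0 z 0.056
top [528. 305.] 125 rect [ 0.3393 -0.5585] [0.035 0.057] 21.6 ridge [ 0.3408 -0.5362] ang 86.8 z 0.083
scene deck [-0.0018 -0.      0.0677] 2387 table [ 0.0003 -0.0004 -0.0002] 57054 dz/dx,dz/dy [-0.0021  0.0003]
scene bar ctr [ 0.5625 -0.0083] [0.270
[... 211 characters left out ...]
.3432 -0.5358] ang 129.9 z 0.077
scene [203. 189.] 212 rect [ 0.4818 -0.3329] [0.047 0.039] 57.2 ridge [ 0.4854 -0.3329] ang 63.4 z 0.066
scene [451. 199.] 236 rect [0.477  0.3621] [0.038 0.048] 28.6 ridge [0.479  0.3622] ang 119.4 z 0.067
scene [195. 207.] 162 rect [ 0.5729 -0.3279] [0.05  0.036] 55.0 ridge [ 0.575  -0.3278] ang 57.4 z 0.067
t23.7 units x 3.39 y 0.16 z 9.13 roll -0.07 (yaw now 119.7 q6 85.5) F[0.4 0.7 0.7] w0.88h.py:52: RuntimeWarning: Mean of empty slice.
  print(n,c[i].round(),s[i,4],'rect',np.round(r[0],4),np.round(r[1],3),round(r[2],1),'ridge',q[:,:2].mean(0).round(4),'ang',np.degrees(np.arctan2(v[1,1],v[0,1])).round(1),'z',p[:,2].max().round(3))
  ret = um.true_divide(
```

View pics/c5.png

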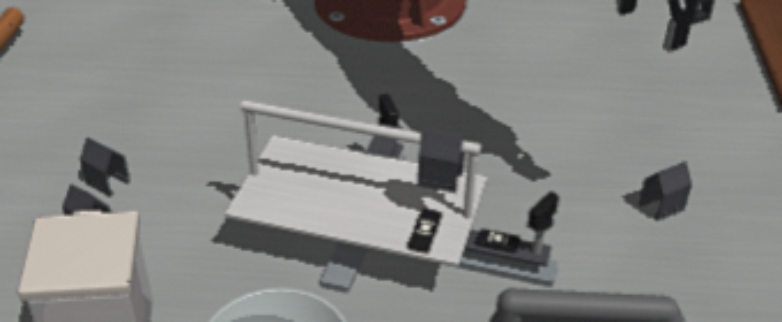

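The first former hangs astride the bar at (440,158). The second has been knocked to about (.476,.362), so I'll retarget.

```bash
python3 -c "
from h import *
to(.4755,.362,.031,119)"
```

```text
t23.8 units x 2.02 y 1.34 z 9.10 roll 0.13 (yaw now 119.7 q6 85.4) F[-0.1  0.9 -0.3] w0.88
```

```bash
python3 -m inch '[[[0.7,0.5,0,0,75],[1,0.6,0.5,0,75],[0.32,0.24,1,0,75],[0,0,1,0,75],[0,0,1,0.1,75]]]' |grep -E "pos|for"
python3 -m inch '[[[0,0,1,0,75],[0,0,1,0,75],[0,0,1,0,75],[0,0,1,0,75],[0,0,1,0,75]]]' |grep -E "pos|for"
python3 -m inch '[[[0,0,0.6,0,75],[0,0,0,0,75],[0,0,0,0,75],[0,0,0,0,20],[0,0,0,0,20]]]' 35 |grep -E "pos|for"
python3 -m inch '[[[0,0,0,0,20],[0,0,0,0,20],[0,0,0,0,20],[0,0,0,0,20],[0,0,0,0,20]]]' 35
python3 -m inch '[[[0,0,-0.5,0,20],[0,0,-1,0,20],[0,0,-1,0,20],[0,0,-1,0,20],[0,0,-1,0,20]]]' 35 |grep -E "pos|for"
python3 -m inch '[[[0,0,-1,0,20],[0,0,-1,0,20],[0,0,-1,1,20],[0,0,-1,1,20],[0,0,0,1,20]]]' 35 |grep -E "pos|for"
python3 -m inch '[[[0,0,0,1,20],[0,0,0,1,20],[0,0,0,1,20],[0,0,0,1,20],[0,0,0,1,20]]]' 35 
python3 -c "
from h import *
to(.5607,.0244,.245,77.3)"
```

```text
position: [0.4753, 0.3628, 0.2239]
force: [-0.8, -0.2, -0.2]
grasp_force: 0.0
position: [0.4754, 0.3619, 0.0988]
force: [0.6, 0.8, -0.3]
grasp_force: 0.0
position: [0.4763, 0.3625, 0.0864]
force: [0.4, 0.8, -0.4]
grasp_force: 0.0
t: 25.43
position: [0.4761, 0.3623, 0.0863]
orientation: [179.9, -0.0, 119.2]
force: [-1.2, -0.2, 5.6]
width: 0.42
grasp_force: 34.2
position: [0.4753, 0.3619, 0.1991]
force: [0.8, -0.6, -0.9]
grasp_force: 35.1
position: [0.4768, 0.3629, 0.3033]
force: [1.3, -0.2, -1.4]
grasp_force: 35.3
t: 26.68
position: [0.4753, 0.3619, 0.298]
orientation: [180.0, -0.0, 79.0]
force: [0.1, -0.3, -0.5]
width: 0.42
grasp_force: 35.2
t26.7 units x -12.60 y 5.94 z -0.04 roll 0.33 (yaw now 79.0 q6 131.3) F[ 0.1 -0.3 -0.5] w0.42
```

```bash
python3 -m inch '[[[-0.6,0.3,0,0,20],[-1,0.48,0,0,20],[-1,0.48,0,0,20],[-1,0.48,0,0,20],[-1,0.48,0,0,20]]]' |grep -E "pos|for"
python3 -m inch '[[[-1,0.48,0,0,20],[-1,0.48,0,0,20],[-1,0.48,0,0,20],[-1,0.48,0,0,20],[-1,0.48,0,0,20]]]' |grep -E "pos|for"
python3 -m inch '[[[-1,0.48,0,0,20],[-1,0.48,0,0,20],[-1,0.36,0,0.33,20],[0,0,0,0,20],[0,0,0,0,20]]]' |grep -E "pos|for"
python3 -c "
from h import *
to(.5607,.0244,.1485,77.3)"
```

```text
position: [0.5084, 0.2375, 0.298]
force: [0.9, -0.6, -1.5]
grasp_force: 35.2
position: [0.544, 0.1032, 0.2981]
force: [1.5, 0.1, -1.0]
grasp_force: 35.2
position: [0.5624, 0.0236, 0.2978]
force: [-0.2, 0.5, -1.1]
grasp_force: 35.2
t27.9 units x 0.02 y -0.07 z 3.81 roll 0.03 (yaw now 77.4 q6 97.5) F[-0.2  0.5 -1.1] w0.41
```

```bash
python3 -m inch '[[[0,-0.07,0.6,0,20],[0,0,0.6,0,20],[0,0,0.6,0,20],[0,0,0.4,0,20],[0,0,0,0,20]]]' |grep -E "pos|for"
python3 -m inch '[[[0,0,0.4,0,20],[0,0,0.4,0,20],[0,0,0.4,0,20],[0,0,0.25,0,20],[0,0,0,0,20]]]' |grep -E "pos|for"
python3 -m inch '[[[0,0,0.1,0,20],[0,0,0.1,0,20],[0,0,0,0,20],[0,0,0,0,20],[0,0,0,0,20]]]' |grep -E "pos|for|ori"

```

```text
position: [0.5594, 0.0261, 0.2407]
force: [-1.2, 0.6, -2.1]
grasp_force: 35.1
position: [0.5598, 0.0252, 0.2045]
force: [0.3, -0.8, -2.2]
grasp_force: 35.2
position: [0.561, 0.025, 0.2015]
orientation: [180.0, -0.0, 77.6]
force: [0.5, 0.4, -1.8]
grasp_force: 35.0
```

```bash
python3 -m inch '[[[0,0,0.08,0,20],[0,0,0.04,0,20],[0,0,0,0,20],[0,0,0,0,20],[0,0,0,0,20]]]' |grep -E "pos|for|ori"
python3 -m inch '[[[0,0,0,0,60],[0,0,0,0,60],[0,0,0,0,60],[0,0,0,0,60],[0,0,0,0,60]]]' |grep -E "pos|for|ori"
python3 -m inch '[[[0,0,-0.5,0,60],[0,0,-1,0,60],[0,0,-1,0,60],[0,0,-1,0,60],[0,0,-1,0,75]]]' |grep -E "pos|for|ori"
python3 - <<'E'
from h import *
to(.572,-.3268,.03,55)
b,_=save('scene','s6.png'); cv2.imwrite('pics/c6.png',cv2.resize(b[120:260,160:500],None,fx=2.3,fy=2.3)[...,::-1])
E
```

```text
position: [0.5615, 0.0249, 0.1996]
orientation: [179.8, -0.0, 77.5]
force: [-0.7, 0.1, 9.4]
grasp_force: 33.7
position: [0.5605, 0.0251, 0.198]
orientation: [-180.0, 0.0, 77.6]
force: [0.1, 0.2, 0.0]
grasp_force: 0.0
position: [0.5604, 0.0251, 0.3117]
orientation: [-180.0, -0.0, 77.6]
force: [1.3, -0.2, -0.5]
grasp_force: 0.0
t30.4 units x -13.65 y 3.48 z 9.11 roll 4.51 (yaw now 77.6 q6 97.5) F[ 1.3 -0.2 -0.5] w0.83
```

View pics/c6.png

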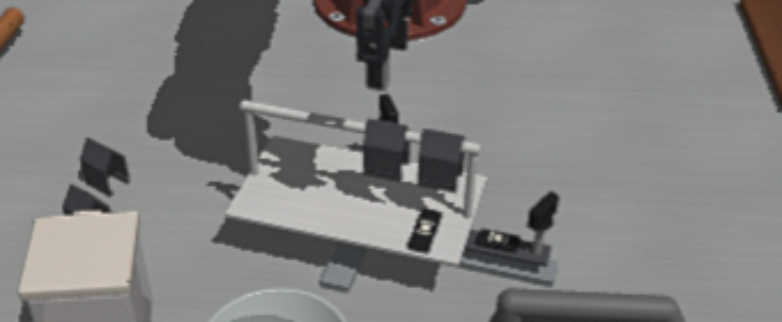

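```bash
python3 -m inch '[[[-0.65,0.2,0,0,75],[-1,0.25,0,0,75],[-1,0.25,0,0,75],[-1,0.25,0,0,75],[-1,0.25,0,0,75]]]' |grep -E "pos"
python3 -m inch '[[[-1,0.25,0,0,75],[-1,0.25,0,0,75],[-1,0.25,0,0,75],[-1,0.25,0,0,75],[-1,0.25,0,0,75]]]' |grep -E "pos"
python3 -m inch '[[[-1,0.25,0,0,75],[-1,0.25,0,0,75],[-1,0.25,0,0,75],[-1,0.25,0,0,75],[0,0,0,1,75]]]' |grep -E "pos"
python3 -m inch '[[[0,0,0,1,75],[0,0,0,1,75],[0,0,0,1,75],[0,0,0,0.5,75],[0,0,0,0,75]]]' |grep -E "pos"
python3 - <<'E'
from h import *
formers(); to(.572,-.3268,.031,55)
E
```

```text
position: [0.5648, -0.0959, 0.3104]
position: [0.5683, -0.2249, 0.3103]
position: [0.5709, -0.3311, 0.3096]
position: [0.5713, -0.3267, 0.3102]
top deck [ 0.001  -0.0004  0.0694] 3012 table [0.0009 0.0003 0.0014] 65151 dz/dx,dz/dy [ 0.0001 -0.0008]
top bar ctr [ 0.5568 -0.0052] [0.2689 0.0361] 77.1 z [0.171 0.179]
top [437. 217.] 242 rect [ 0.5743 -0.3273] [0.044 0.037] 55.0 ridge [ 0.5736 -0.3262] ang 54.6 z 0.072
top [441. 251.] 249 rect [ 0.483  -0.3325] [0.046 0.038] 58.2 ridge [ 0.4833 -0.3324] ang 59.9 z 0.07
scene deck [-0.0005 -0.0005  0.0677] 2145 table [ 0.0003 -0.0003 -0.0002] 57358 dz/dx,dz/dy [-0.0008 -0.0001]
scene bar ctr [ 0.5625 -0.0077] [0.2703 0.0272] 78.23 z [0.168 0.177]
scene [ 24. 170.] 1236 rect [ 0.4432 -0.9009] [0.285 0.014] 0.2 ridge [ 0.4367 -0.9008] ang -179.8 z 0.085
scene [139. 158.] 368 rect [ 0.3726 -0.5909] [0.089 0.135] 68.0 ridge [ 0.3457 -0.5392] ang 158.2 z 0.078
scene [203. 189.] 212 rect [ 0.4815 -0.3342] [0.049 0.039] 59.7 ridge [ 0.4849 -0.3328] ang 62.4 z 0.066
scene [195. 207.] 163 rect [ 0.5738 -0.326 ] [0.049 0.036] 60.4 ridge [ 0.575  -0.3275] ang 58.0 z 0.067
t32.2 units x 0.01 y 0.02 z 9.01 roll 0.03 (yaw now 55.2 q6 88.7) F[-0.4  0.3 -0.4] w0.88
```

```bash
python3 -m inch '[[[0,0,0.6,0,75],[0,0,1,0,75],[0,0,1,0,75],[0,0,1,0,75],[0,0,1,0,75]]]' |grep -E "pos|for"
python3 -m inch '[[[0,0,1,0,75],[0,0,1,0,75],[0,0,1,0,75],[0,0,1,0,75],[0,0,0.4,0,75]]]' |grep -E "pos|for"
python3 -m inch '[[[0,0,0,0,75],[0,0,0,0,75],[0,0,0,0,20],[0,0,0,0,20],[0,0,0,0,20]]]' 35 |grep -E "pos|for"
python3 -m inch '[[[0,0,0,0,20],[0,0,0,0,20],[0,0,0,0,20],[0,0,-0.5,0,20],[0,0,-0.5,0,20]]]' 35
python3 -m inch '[[[0,0,-1,0,20],[0,0,-1,0,20],[0,0,-1,0,20],[0,0,-1,0,20],[0,0,-1,0,20]]]' 35 |grep -E "pos|for"
python3 -m inch '[[[0,0,-1,0,20],[0,0,-1,0,20],[0,0,-0.6,-1,20],[0,0,0,-1,20],[0,0,0,-1,20]]]' 35 |grep -E "pos|for"
python3 -m inch '[[[0,0,0,-1,20],[0,0,0,-0.4,20],[0,0,0,0,20],[0,0,0,0,20],[0,0,0,0,20]]]' 35 
python3 -c "
from h import *
to(.5334,-.0965,.245,77.3)"
```

```text
position: [0.5713, -0.3266, 0.1945]
force: [-0.7, -1.0, -0.6]
grasp_force: 0.0
position: [0.5699, -0.3256, 0.0821]
force: [-0.1, 0.9, -0.4]
grasp_force: 0.0
position: [0.5721, -0.3273, 0.0872]
force: [0.2, 0.4, 0.3]
grasp_force: 0.0
t: 33.92
position: [0.571, -0.3264, 0.1112]
orientation: [-179.9, -0.0, 55.1]
force: [-0.2, 0.5, -1.4]
width: 0.42
grasp_force: 35.5
position: [0.5713, -0.3266, 0.2384]
force: [0.9, -0.0, -0.9]
grasp_force: 35.5
position: [0.5718, -0.327, 0.3037]
force: [0.1, -0.6, -0.9]
grasp_force: 35.6
t: 35.17
position: [0.5714, -0.3267, 0.3013]
orientation: [180.0, 0.0, 77.0]
force: [0.7, -0.9, -0.5]
width: 0.413
grasp_force: 35.5
t35.2 units x 8.63 y -3.55 z 0.09 roll -0.06 (yaw now 77.0 q6 66.9) F[ 0.7 -0.9 -0.5] w0.41
```

```bash
python3 -m inch '[[[0.6,-0.25,0,0,20],[1,-0.41,0,0,20],[1,-0.41,0,0,20],[1,-0.41,0,0,20],[1,-0.41,0,0,20]]]' |grep -E "pos|for"
python3 -m inch '[[[1,-0.41,0,0,20],[1,-0.41,0,0,20],[1,-0.41,0,0,20],[0.7,-0.3,0,0,20],[0.33,-0.13,0,0,20]]]' |grep -E "pos|for"
python3 -m inch '[[[0,0,0.6,0,20],[0,0,0.6,0,20],[0,0,0.4,0,20],[0,0,0,0,20],[0,0,0,0,20]]]' |grep -E "pos|for"
python3 -c "
from h import *
to(.5334,-.0965,.1485,77.3)"
```

```text
position: [0.5506, -0.203, 0.3009]
force: [0.5, -0.7, -1.5]
grasp_force: 35.5
position: [0.5326, -0.0943, 0.3012]
force: [0.7, -0.1, -1.8]
grasp_force: 35.5
position: [0.5331, -0.0969, 0.2605]
force: [0.7, -1.1, -1.6]
grasp_force: 35.5
t36.4 units x 0.02 y 0.01 z 2.32 roll -0.06 (yaw now 77.0 q6 84.9) F[ 0.7 -1.1 -1.6] w0.41
```

```bash
python3 -m inch '[[[0,0,0.4,0,20],[0,0,0.5,0,20],[0,0,0.5,0,20],[0,0,0.4,0,20],[0,0,0.2,0,20]]]' |grep -E "pos|for"
python3 -m inch '[[[0,0,0.2,0,20],[0,0,0.15,0,20],[0,0,0.05,0,20],[0,0,0,0,20],[0,0,0,0,20]]]' |grep -E "pos|for"
```

```text
position: [0.5329, -0.0966, 0.2095]
force: [-0.8, 0.0, -1.7]
grasp_force: 35.5
position: [0.5336, -0.0967, 0.2011]
force: [2.3, -0.2, -1.2]
grasp_force: 35.6
```

```bash
python3 -m inch '[[[0,0,0.05,0,20],[0,0,0.04,0,20],[0,0,0,0,20],[0,0,0,0,20],[0,0,0,0,20]]]' |grep -E "pos|for|ori"
python3 -m inch '[[[0,0,0,0,60],[0,0,0,0,60],[0,0,0,0,60],[0,0,0,0,60],[0,0,0,0,60]]]' |grep -E "pos|for|ori"
python3 -m inch '[[[0,0,-0.5,0,60],[0,0,-1,0,60],[0,0,-1,0,60],[0,0,-1,0,60],[0,0,-1,0,75]]]' |grep -E "pos|for|ori"
python3 - <<'E'
from h import *
formers(); to(.481,-.333,.03,59)
b,_=save('scene','s7.png'); cv2.imwrite('pics/c7.png',cv2.resize(b[120:260,160:500],None,fx=2.3,fy=2.3)[...,::-1])
E
```

```text
position: [0.534, -0.0969, 0.2003]
orientation: [179.8, 0.0, 77.1]
force: [-1.5, 0.8, 15.0]
grasp_force: 37.6
position: [0.5331, -0.0965, 0.1982]
orientation: [-180.0, -0.0, 77.1]
force: [-0.6, -0.2, -0.3]
grasp_force: 0.0
position: [0.5329, -0.0965, 0.3119]
orientation: [-180.0, -0.0, 77.1]
force: [-0.3, 0.4, -0.3]
grasp_force: 0.0
top deck [0.0015 0.     0.0694] 2252 table [0.0008 0.0004 0.0014] 62691 dz/dx,dz/dy [ 0.0006 -0.0004]
top bar ctr [0.5647 0.0286] [0.1989 0.0361] 77.2 z [0.17  0.179]
top [441. 251.] 245 rect [ 0.4825 -0.3331] [0.045 0.038] 60.3 ridge [ 0.4823 -0.3328] ang 58.5 z 0.069
top [538. 260.] 85 rect [ 0.4631 -0.5944] [0.053 0.05 ] 47.8 ridge [nan nan] ang 90.0 z 0.055
top [537. 285.] 143 rect [ 0.3968 -0.5816] [0.089 0.058] 39.3 ridge [ 0.4246 -0.5733] ang 176.2 z 0.059
top [527. 305.] 115 rect [ 0.3385 -0.557 ] [0.035 0.054] 20.6 ridge [ 0.3408 -0.5347] ang 73.7 z 0.082
scene deck [ 0.0006 -0.0002  0.0677] 2060 table [ 0.0003 -0.0003 -0.0002] 56872 dz/dx,dz/dy [0.0003 0.0001]
scene bar ctr [ 0.5622 -0.0074] [0.2698 0.0311] 78.1 z [0.168 0.178]
scene [ 24. 170.] 1263 rect [ 0.4437 -0.8998] [0.285 0.014] 0.3 ridge [ 0.4357 -0.9007] ang -179.9 z 0.085
scene [150. 153.] 60 rect [ 0.3393 -0.5617] [0.061 0.018] 86.4 ridge [ 0.3433 -0.536 ] ang 155.0 z 0.078
scene [203. 189.] 211 rect [ 0.4824 -0.3334] [0.05  0.038] 62.8 ridge [ 0.4844 -0.3337] ang 62.8 z 0.069
t38.6 units x -9.68 y 0.02 z 9.23 roll 3.61 (yaw now 77.1 q6 84.9) F[0.3 0.1 0.1] w0.88h.py:52: RuntimeWarning: Mean of empty slice.
  print(n,c[i].round(),s[i,4],'rect',np.round(r[0],4),np.round(r[1],3),round(r[2],1),'ridge',q[:,:2].mean(0).round(4),'ang',np.degrees(np.arctan2(v[1,1],v[0,1])).round(1),'z',p[:,2].max().round(3))
  ret = um.true_divide(
```

View pics/c7.png

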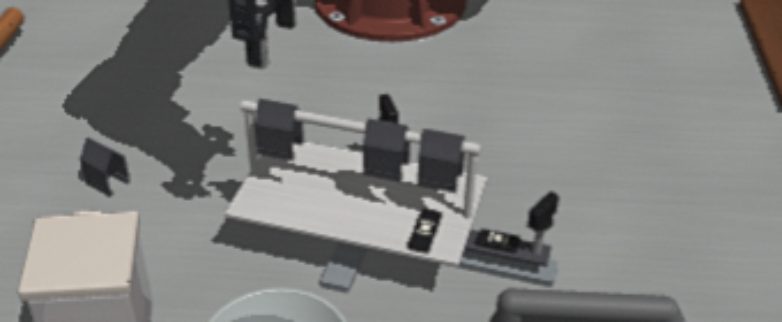

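Three hang on the bar at (278,128), (385,150) and (440,158). The last stands at (103,165), unmoved.

```bash
python3 -m inch '[[[-0.68,0,0,0,75],[-1,0,0,0,75],[-1,0,0,0,75],[-1,0,0,0,75],[-1,0,0,0,75]]]' |grep -E "pos"
python3 -m inch '[[[-1,0,0,0,75],[-1,0,0,0,75],[-1,0,0,0,75],[-1,0,0,0,75],[-1,0,0,0,75]]]' |grep -E "pos"
python3 -m inch '[[[0,0,0,1,75],[0,0,0,1,75],[0,0,0,1,75],[0,0,0,0.6,75],[0,0,0,0,75]]]' |grep -E "pos"
python3 -c "
from h import *
formers(); to(.481,-.333,.031,59)" 2>/dev/null | grep -vE "bar|deck"
```

```text
position: [0.5062, -0.2114, 0.3096]
position: [0.4782, -0.3333, 0.3095]
position: [0.4786, -0.3323, 0.3095]
top [441. 251.] 251 rect [ 0.4823 -0.3323] [0.045 0.038] 60.8 ridge [ 0.4833 -0.3323] ang 58.4 z 0.071
scene [ 24. 169.] 1266 rect [ 0.4411 -0.901 ] [0.013 0.282] 89.8 ridge [ 0.4362 -0.9007] ang -179.9 z 0.085
scene [146. 153.] 156 rect [ 0.328  -0.5696] [0.087 0.036] 54.7 ridge [ 0.3412 -0.5383] ang 88.5 z 0.078
scene [203. 189.] 218 rect [ 0.4817 -0.3328] [0.048 0.039] 60.6 ridge [ 0.4853 -0.3329] ang 61.4 z 0.066
t40.0 units x 0.02 y 0.09 z 9.00 roll 0.04 (yaw now 59.2 q6 78.9) F[-0.4  0.5 -0.7] w0.88
```

```bash
python3 -m inch '[[[0.02,0.09,0.6,0,75],[0,0,1,0,75],[0,0,1,0,75],[0,0,1,0,75],[0,0,1,0,75]]]' |grep -E "pos|for"
python3 -m inch '[[[0,0,1,0,75],[0,0,1,0,75],[0,0,1,0,75],[0,0,1,0,75],[0,0,0.4,0,75]]]' |grep -E "pos|for"
python3 -m inch '[[[0,0,0,0,75],[0,0,0,0,75],[0,0,0,0,20],[0,0,0,0,20],[0,0,0,0,20]]]' 35 |grep -E "pos|for"
python3 -m inch '[[[0,0,0,0,20],[0,0,0,0,20],[0,0,0,0,20],[0,0,-0.5,0,20],[0,0,-0.5,0,20]]]' 35
python3 -m inch '[[[0,0,-1,0,20],[0,0,-1,0,20],[0,0,-1,0,20],[0,0,-1,0,20],[0,0,-1,0,20]]]' 35 |grep -E "pos|for"
python3 -m inch '[[[0,0,-1,0,20],[0,0,-1,0,20],[0,0,-0.6,-1,20],[0,0,0,-1,20],[0,0,0,-1,20]]]' 35 |grep -E "pos|for"
python3 -m inch '[[[0,0,0,-0.6,20],[0,0,0,0,20],[0,0,0,0,20],[0,0,0,0,20],[0,0,0,0,20]]]' 35 
python3 -c "
from h import *
to(.5471,-.036,.245,77.3)"
```

```text
position: [0.481, -0.3329, 0.1945]
force: [0.6, -0.5, 0.3]
grasp_force: 0.0
position: [0.4797, -0.3318, 0.0825]
force: [-1.3, 0.2, 0.0]
grasp_force: 0.0
position: [0.4819, -0.3338, 0.0873]
force: [0.4, 0.4, 0.0]
grasp_force: 0.0
t: 41.67
position: [0.4808, -0.3328, 0.1111]
orientation: [-179.9, -0.0, 59.1]
force: [-0.8, 0.6, -1.3]
width: 0.416
grasp_force: 35.6
position: [0.481, -0.333, 0.2375]
force: [0.0, -0.7, -1.4]
grasp_force: 35.6
position: [0.4816, -0.3335, 0.3026]
force: [-0.2, 1.0, -2.8]
grasp_force: 35.8
t: 42.92
position: [0.4812, -0.3331, 0.3009]
orientation: [-180.0, -0.0, 77.0]
force: [0.2, 0.3, -1.7]
width: 0.416
grasp_force: 35.8
t42.9 units x 12.17 y -0.11 z 0.08 roll -0.06 (yaw now 77.0 q6 61.2) F[ 0.2  0.3 -1.7] w0.42
```

```bash
python3 -m inch '[[[0.6,0,0,0,20],[1,0,0,0,20],[1,0,0,0,20],[1,0,0,0,20],[1,0,0,0,20]]]' |grep -E "pos|for"
python3 -m inch '[[[1,0,0,0,20],[1,0,0,0,20],[1,-0.05,0,0,20],[1,-0.05,0,0,20],[1,0,0,0,20]]]' |grep -E "pos|for"
python3 -m inch '[[[1,0,0,0,20],[1,0,0,0,20],[0.57,0,0,0,20],[0,0,0,0,20],[0,0,0,0,20]]]' |grep -E "pos|for"
python3 -c "
from h import *
to(.5471,-.036,.1485,77.3)"
```

```text
position: [0.507, -0.2193, 0.3009]
force: [0.5, 0.2, -2.3]
grasp_force: 35.7
position: [0.5323, -0.0968, 0.3009]
force: [-0.0, 0.6, -1.8]
grasp_force: 35.7
position: [0.5467, -0.035, 0.3009]
force: [-0.5, -0.7, -1.7]
grasp_force: 35.7
t44.2 units x -0.03 y 0.02 z 3.93 roll -0.03 (yaw now 77.2 q6 91.5) F[-0.5 -0.7 -1.7] w0.41
```

```bash
python3 -m inch '[[[-0.03,0.02,0.6,0,20],[0,0,0.6,0,20],[0,0,0.6,0,20],[0,0,0.5,0,20],[0,0,0.4,0,20]]]' |grep -E "pos|for"
python3 -m inch '[[[0,0,0.4,0,20],[0,0,0.4,0,20],[0,0,0.3,0,20],[0,0,0.14,0,20],[0,0,0,0,20]]]' |grep -E "pos|for"
python3 -m inch '[[[0,0,0.05,0,20],[0,0,0.04,0,20],[0,0,0,0,20],[0,0,0,0,20],[0,0,0,0,20]]]' |grep -E "pos|for|ori"
```

```text
position: [0.5466, -0.0377, 0.2324]
force: [-0.3, 0.0, -2.3]
grasp_force: 35.8
position: [0.5472, -0.037, 0.2019]
force: [-1.5, 0.4, -2.6]
grasp_force: 35.7
position: [0.5475, -0.037, 0.2006]
orientation: [179.9, -0.0, 77.1]
force: [0.5, 1.1, 2.2]
grasp_force: 36.1
```

```bash
python3 -m inch '[[[0,0,0,0,60],[0,0,0,0,60],[0,0,0,0,60],[0,0,0,0,60],[0,0,0,0,60]]]' |grep -E "pos|for|ori"
python3 -m inch '[[[0,0,-0.5,0,60],[0,0,-1,0,60],[0,0,-1,0,60],[0,0,-1,0,60],[0,0,-1,0,60]]]' |grep -E "pos|for|ori"
python3 -m inch '[[[-0.6,0,0,0,60],[-1,0,0,0,60],[-1,0,0,0,60],[-1,0,0,0,60],[-1,0,0,0,60]]]' |grep -E "pos|for|ori"
python3 -m inch '[[[-1,0,0,0,60],[-1,0,0,0,60],[-1,0,0,0,60],[-1,0,0,0,60],[-1,0,0,0,60]]]' |grep -E "pos|for|ori"
python3 - <<'E' 2>/dev/null
from h import *
for n in('top','scene'):
    im,d=save(n,n+'9.png'); tilt(n,im,d); P=cloud(n,d); L=P[...,:2]-[.5566,-.0055]; x=L@XD; y=L@YD
    m=((P[...,2]>.12)&(P[...,2]<.185)&(abs(x)<.03)&(abs(y)<.13)&(im.max(-1)<90)).astype(np.uint8); k,l,s,c=cv2.connectedComponentsWithStats(m)
    for i in range(1,k):
        if s[i,4]>40: q=l==i; print(n,s[i,4],'y %.3f..%.3f x %.3f..%.3f zmax %.3f'%(*np.percentile(y[q],[2,98]),*np.percentile(x[q],[2,98]),np.percentile(P[q][:,2],97)))
    if n=='scene': b=im
    else: a=im
cv2.imwrite('pics/c9.png',np.hstack([cv2.resize(a[150:280,220:390],None,fx=2.3,fy=2.3),cv2.resize(b[130:260,250:420],None,fx=2.3,fy=2.3)])[...,::-1])
E
```

```text
position: [0.5471, -0.0369, 0.2001]
orientation: [-180.0, -0.0, 77.1]
force: [-0.5, 0.1, -0.6]
grasp_force: 0.0
position: [0.547, -0.0369, 0.3138]
orientation: [-180.0, 0.0, 77.1]
force: [1.5, 1.1, -0.7]
grasp_force: 0.0
position: [0.5211, -0.15, 0.3127]
orientation: [180.0, 0.0, 77.1]
force: [-0.7, 0.3, 0.1]
grasp_force: 0.0
position: [0.493, -0.272, 0.3126]
orientation: [-180.0, -0.0, 77.1]
force: [0.5, -0.2, -0.4]
grasp_force: 0.0
top deck [0.0006 0.0001 0.0694] 2533 table [0.0009 0.0004 0.0014] 73446 dz/dx,dz/dy [-0.0004 -0.0003]
top 280 y 0.073..0.115 x -0.017..0.017 zmax 0.180
top 267 y 0.011..0.053 x -0.018..0.016 zmax 0.181
top 271 y -0.053..-0.011 x -0.018..0.016 zmax 0.181
top 274 y -0.116..-0.071 x -0.018..0.016 zmax 0.181
scene deck [ 0.0011 -0.0005  0.0676] 1807 table [ 0.0004 -0.0004 -0.0002] 57327 dz/dx,dz/dy [ 0.0007 -0.0001]
scene 414 y -0.127..-0.072 x -0.018..0.018 zmax 0.177
scene 403 y -0.053..-0.010 x -0.018..0.018 zmax 0.177
scene 415 y 0.011..0.053 x -0.017..0.018 zmax 0.177
scene 417 y 0.073..0.115 x -0.014..0.019 zmax 0.177
```

View pics/c9.png

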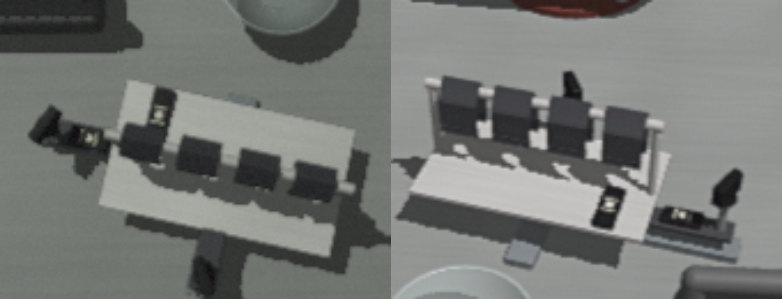

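All four hang astride with 18–20 mm gaps (scene side: 460, 515, 570 and 625 px across). Both bubbles are centred and the deck reads under 0.001 rad off level.

```bash
python3 -c "
from cell import ticket
print(ticket.close_job())"
```

```text
the job is handed in; nothing more can be done
None
```

The job is handed in: the deck read level to within about 0.001 rad before and after hanging, all four formers hang astride the bar 18–20 mm apart, and the other kitchen things were never touched; the hand-in returned no verdict.

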